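# Round serving boards into the wire rack

## Robot

A 6-joint arm with a two-finger parallel gripper is mounted at the origin on the work surface. World frame = base frame: x ahead of the robot, y to its left, z up, the work surface at z = 0. Lengths are in mm, angles in rad, forces in N, time in s.
With the tool pointing down it reaches from about 325 to 850 mm from the base axis. Payload 15.5 kg.
Tool frame: the origin (TCP) lies at the very end of the fingers, on their centre line; the grasp point (between the pads) lies 19 mm behind it (ctrl.pinch_z is the distance from the TCP to the grasp point, in mm); z points along the fingers, y is the line along which they close (so a half turn about z gives the same grasp; the last joint's range is limited). The gripper opens to 91 mm and grips with 3 to 60 N. Pads are 32 mm wide; open, the fingers measure 118 mm over their backs; the gripper's body (76 mm by 178 mm) begins 60 mm behind the grasp point.
Start: joints at [-1.232, 0.494, 1.345, -0, 1.302, -0.096], TCP at [262.702, -567.11, 192.815] pointing down, gripper open.
Joint ranges: [-2.91, 2.91], [-0.82, 2.16], [0.22, 2.67], [-1.22, 4.37], [0.12, 2.79], [-3.08, 3.08]. Speed limits (rad/s): [1.89, 1.89, 2.57, 3.01, 3.01, 3.01].

## Interface

Orientations are given as a unit quaternion [w, x, y, z].
In Python, from bench import ctrl gives the robot as it stands.
- The arm moves only by the tool shift_gripper, called after "Request:" in YAML: its name, and indented under it one key for each argument. Schema: {"type":"object","properties":{"increments":{"type":"object","properties":{"segments":{"type":"array","items":{"type":"array","items":{"type":"number"},"minItems":4,"maxItems":4},"minItems":1,"maxItems":10}},"additionalProperties":false,"required":["segments"]},"aperture":{"type":"number"},"grip_force":{"type":"number"},"only":{"type":"string"},"quiet":{"type":"boolean"},"lines":{"type":"string"}},"required":["increments"],"additionalProperties":false}. increments is an object whose key "segments" holds a list of rows, 1 to 10 of them, each of 4 numbers: dx, dy, dz in mm, then a turn about the tool's z in rad; each row is the pose to reach, as a shift and turn from the pose commanded when the call began, along the tool's axes at that moment; what a row does not reach only later rows make up. A row lasts 1/12 s, in which the tool goes at most 41.7 mm and 0.125 rad, less where a joint would pass 70% of its speed; a pose out of reach is approached as far as the arm can. aperture is the finger opening in mm, set as the call begins (left out keeps the last). The fingers move at their own pace and stop on an object; grip_force is the grip in N (left out, the last holds). Time passes only in rows, so rows that do not move let the fingers close. The tool returns the time, the measured TCP pose, the force, the opening and the grip force at its end. only (a regular expression) keeps the lines of the reply that match it, lines (a string "A,B") keeps lines A to B, and quiet returns only ok. Input that does not fit is refused with a message, and nothing moves.
- ctrl.sense(): the state, without advancing time (a new reading comes with each control period).
- ctrl.read_camera(name): name is "side" or "top" or "wrist"; returns a dict with "color" (384x512x3 uint8, blue, green, red), "vfov" (degrees; the focal length in pixels is half the picture's height over the tangent of half this angle, whatever the lens; pixels are square), "cx", "cy" (the principal point, pixels), "D" ([k1, k2, p1, p2, k3] as OpenCV has them; the pictures are not rectified), "R" (3x3) and "t" (3): a world point X has camera coordinates R X + t. Camera axes: x right, y down, z forward; pixel columns grow to the right and rows downward; lengths in mm; the calibration is good to about 2 mm. A picture is of the moment at which its call begins. There is no depth.
- ctrl.finish_job(): hands the job in; it is judged then, once.
The state is a dict: "clock": time; "joint_pos": joint angles; "joint_vel": joint speeds; "tau": joint torques, N m; "position": TCP position; "orientation": TCP orientation; "force": force on the tool from outside, world axes, zero at the start; "wrist_torque": the same for the moment, N m; "opening": finger opening in mm; "grasp_force": force on a finger pad.
Only numpy, scipy, OpenCV 4.12 (cv2) and the standard library are available. Lean on these libraries where they do the work, as an engineer would, in place of code of your own. Each camera call takes 0.05 s, during which the arm holds its last target. There are 200 camera calls.

## Task

Take the two round wooden boards off their sloping stands and stand them upright in the wire rack to air: the large board between the tall tines, the small board between the short tines, each resting on the rack's rails. Lower them in rather than dropping them, and do not disturb the bottle, the bowl or the mug.

Things in the scene. Friction and masses are not known exactly. Their poses are not given: they have to be found in the camera images.
- large_board: Flat round wooden board, 180 mm across, 12 mm thick, about 220 g, thin dark ring near the rim of its top face. Origin: centre of the underside; z: the board's axis, out of the top face. At the start it leans on either stand, underside on the sheet, z 30 degrees above level along the stand's +x; at least 44 mm of rim is free above the sheet, to pinch across the thickness.
- large_board_center (a point): Centre of the large board, midway through its thickness (6 mm from the underside along z); axes as the board's.
- small_board: Flat round wooden board, 150 mm across, 12 mm thick, about 150 g, thin dark ring near the rim of its top face. Origin: centre of the underside; z: the board's axis, out of the top face. At the start it leans on either stand, underside on the sheet, z 30 degrees above level along the stand's +x; at least 44 mm of rim is free above the sheet, to pinch across the thickness.
- small_board_center (a point): Centre of the small board, midway through its thickness; axes as the board's.
- stand_a: One of two identical fixed steel stands, 130 x 130 mm; origin on the table, 40 mm towards -x from the foot's centre; z up. Its 4 mm sheet slopes up towards -x (the robot) at 30 degrees from vertical, face to +x and up. Two 10 mm pegs, 80 mm apart along y, 22 mm out of the face, at x = 85 mm, 40 mm high, carry the board's lower edge; the sheet ends 95 mm up the slope from them, 122 mm high.
- stand_b: One of two identical fixed steel stands, 130 x 130 mm; origin on the table, 40 mm towards -x from the foot's centre; z up. Its 4 mm sheet slopes up towards -x (the robot) at 30 degrees from vertical, face to +x and up. Two 10 mm pegs, 80 mm apart along y, 22 mm out of the face, at x = 85 mm, 40 mm high, carry the board's lower edge; the sheet ends 95 mm up the slope from them, 122 mm high.
- rack: Fixed steel wire rack, 190 (x) by 150 mm (y), origin on the table at its centre, z up. Two 10 mm rails along x at y = +-45 mm, axes 20 mm high. Two bays 80 mm apart: tall tines at +x, short at -x. A bay has a pair of 7 mm tines at each rail, 20 mm clear between them, flaring to 38 mm over the top 20 mm. A board stands with its axis along x, resting on both rails, its edge hanging between them.
- tall_bay (a point): Middle of the tall bay, between its tines, at the height of the two rail axes (20 mm above the table). x is square to the plane of a standing board, y lies along that plane, z up. Tines reach 125 mm above the table. A 180 mm board resting on both rails has its centre 84 mm above this point.
- short_bay (a point): Middle of the short bay, between its tines, at the height of the two rail axes (20 mm above the table). x is square to the plane of a standing board, y lies along that plane, z up. Tines reach 90 mm above the table. A 150 mm board resting on both rails has its centre 66 mm above this point.
- bottle: Bystander: green glass bottle, 66 mm across, 200 mm tall; origin under its centre.
- bowl: Bystander: steel bowl, 120 mm across, 50 mm high; origin under its centre.
- mug: Bystander: white mug, 80 mm across, 90 mm high; origin under its centre.

How it is judged (in metres and radians):
At the end, for the whole second after the job is handed in: Large board in the tall bay, small board in the short bay: centres within 18 mm of the bay's middle across it and 15 mm along it, within 8 mm of resting height on the rails (84 and 66 mm above the bay points), axes within 15 degrees of the rack's x, both boards at rest (x of large_board_center in the frame of tall_bay between -0.018 and 0.018 m and y of large_board_center in the frame of tall_bay between -0.015 and 0.015 m and z of large_board_center in the frame of tall_bay between 0.0757 and 0.0917 m and angle between the z axis of large_board_center and the x axis of tall_bay, either way round below 0.26 rad and linear speed of each of large_board, small_board below 0.02 m/s and angular speed of each of large_board, small_board below 0.2 rad/s and x of small_board_center in the frame of short_bay between -0.018 and 0.018 m and y of small_board_center in the frame of short_bay between -0.015 and 0.015 m and z of small_board_center in the frame of short_bay between 0.0581 and 0.0741 m and angle between the z axis of small_board_center and the x axis of short_bay, either way round below 0.26 rad); the robot touches nothing.
It fails at once if the bottle is moved more than 30 mm (distance of bottle from where it was at the start of the episode above 0.03 m).
It fails at once if the bowl is moved more than 30 mm (distance of bowl from where it was at the start of the episode above 0.03 m).
It fails at once if the mug is moved more than 30 mm (distance of mug from where it was at the start of the episode above 0.03 m).
It fails at once if the large board is dropped (out of the fingers and falling faster than 0.7 m/s, a free fall of about 25 mm) (contact force between the fingers and large_board below 0.3 N and linear speed of large_board above 0.7 m/s).
It fails at once if the small board is dropped (out of the fingers and falling faster than 0.7 m/s, a free fall of about 25 mm) (contact force between the fingers and small_board below 0.3 N and linear speed of small_board above 0.7 m/s).
It also fails if it takes over 70 s, if anything falls off the work surface, if the arm or the gripper's body presses on something with over 40 N, if the wrist force passes 120 N, or if a joint passes its speed limit or range.

## Working session

There is one attempt and no reset: what is moved stays moved. The work goes in short steps, Python scripts to look and compute and a tool call to move; the robot and the scene stay as the last step left them, time stands still between calls to the robot, and variables do not carry over. Pictures are saved under pics/ and viewed, at most 12 in all, crops included, and the job is handed in when it is done.

```bash
ls; mkdir -p pics; python3 - <<'E'
from bench import ctrl
import cv2,numpy as np
s=ctrl.sense();print(s['position'],s['orientation'],s['clock'])
for n in("top","side"):
    c=ctrl.read_camera(n);cv2.imwrite(f"pics/{n}0.png",c["color"]);np.save(f"pics/{n}0.npy",c,allow_pickle=True)
    print(n,c["vfov"],c["cx"],c["cy"],c["D"],c["R"],c["t"])
E
```

```text
bench.py
pics
[ 262.54481902 -566.72728353  192.25020808] [-6.00686424e-04  9.76572012e-01  2.15190003e-01 -7.81097965e-05] 0.0
top 49.08624037607357 259.1162783099903 187.07483513993816 [-0.05921302  0.          0.          0.          0.        ] [[ 0.01277157 -0.99979593 -0.01565222]
 [-0.99551854 -0.01124696 -0.09389534]
 [ 0.09370013  0.01678126 -0.99545903]] [ 129.73783249  555.68784909 1487.42245421]
side 57.67978522496052 258.23821881041437 190.8433371699401 [-0.05550213  0.          0.          0.          0.        ] [[-0.8775041  -0.47943392 -0.01138727]
 [-0.318933    0.6011442  -0.73273965]
 [ 0.35814564 -0.63935027 -0.6804138 ]] [528.19462507 170.5274439  993.80128002]
```
View pics/top0.png

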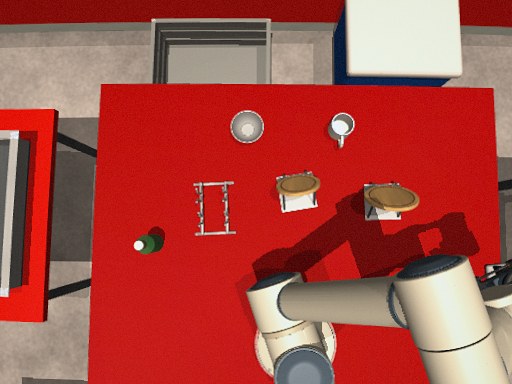

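View pics/side0.png

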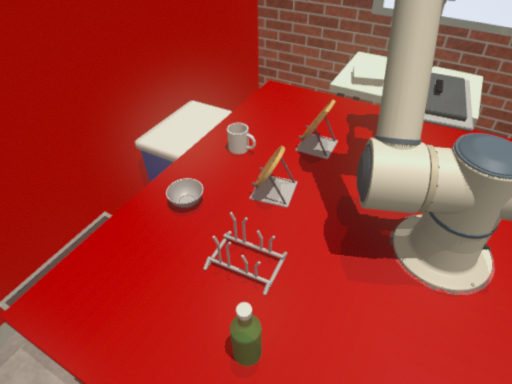

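The top view shows image up as +x and left as +y. The small board is at about (298,186), the large at (391,198), the rack at (215,208) and the bottle at (145,245). The side view shows the same layout, with the rack at (247,262). Next I'll zoom in and measure.

```bash
cat > h.py <<'E'
import cv2,numpy as np
def load(n): return np.load(f"pics/{n}.npy",allow_pickle=True).item()
def K(c):
    h=c["color"].shape[0];f=h/2/np.tan(np.radians(c["vfov"])/2)
    return np.array([[f,0,c["cx"]],[0,f,c["cy"]],[0,0,1]])
def ray(c,p):
    u=cv2.undistortPoints(np.array([[p]],float),K(c),np.array(c["D"],float)).ravel()
    R=np.array(c["R"]);return -R.T@np.array(c["t"]),R.T@np.array([u[0],u[1],1.])
def plane(c,p,z):
    o,d=ray(c,p);return o+d*(z-o[2])/d[2]
def tri(obs):
    A=np.zeros((3,3));b=np.zeros(3);L=[ray(c,p) for c,p in obs]
    for o,d in L:
        d=d/np.linalg.norm(d);M=np.eye(3)-np.outer(d,d);A+=M;b+=M@o
    X=np.linalg.solve(A,b)
    return X,[round(float(np.linalg.norm(np.cross(X-o,d/np.linalg.norm(d)))),1) for o,d in L]
def proj(c,X):
    return cv2.projectPoints(np.array(X,float).reshape(-1,1,3),cv2.Rodrigues(np.array(c["R"]))[0],np.array(c["t"],float),K(c),np.array(c["D"],float))[0].reshape(-1,2)
E
python3 - <<'E'
from h import *
t,s=load("top0"),load("side0")
E={}
for n,c in(("top",t),("side",s)):
    hsv=cv2.cvtColor(c["color"],cv2.COLOR_BGR2HSV)
    m=cv2.inRange(hsv,(8,70,60),(25,255,255))
    roi=np.zeros_like(m)
    if n=="top": roi[165:225,270:425]=255
    else: roi[90:200,250:345]=255
    cs,_=cv2.findContours(m&roi,cv2.RETR_EXTERNAL,cv2.CHAIN_APPROX_NONE)
    for q in cs:
        if cv2.contourArea(q)>60: 
            e=cv2.fitEllipse(q);print(n,e,cv2.contourArea(q),cv2.boundingRect(q));E.setdefault(n,[]).append(e)
for n in E:E[n].sort(key=lambda e:e[0][0])
for i in(0,1):
    print(tri([(t,E["top"][i][0]),(s,E["side"][i][0])]))
a=cv2.resize(t["color"][165:255,185:275],None,fx=6,fy=6,interpolation=cv2.INTER_CUBIC)
b=cv2.resize(s["color"][205:295,200:290],None,fx=6,fy=6,interpolation=cv2.INTER_CUBIC)
a=a[:,:390];b=b[:,:]
cv2.imwrite("pics/rack.png",cv2.resize(np.hstack([a,b]),None,fx=.85,fy=.85))
for p in((145,244),(247,127),(342,125)):print(plane(t,p,50))
E
```

```text
top ((391.2977600097656, 197.82867431640625), (24.987823486328125, 55.41658020019531), 97.08770751953125) 1083.5 (364, 184, 55, 28)
top ((297.9148254394531, 185.1305694580078), (20.99059295654297, 44.440792083740234), 83.2071304321289) 727.5 (276, 174, 44, 23)
side ((269.83038330078125, 166.30197143554688), (9.02904224395752, 51.81885528564453), 33.914310455322266) 351.0 (255, 146, 30, 41)
side ((317.92047119140625, 119.48881530761719), (5.578666687011719, 62.42232131958008), 39.240535736083984) 237.0 (301, 99, 35, 41)
(array([555.92463838,   2.63139314, 100.71552463]), [0.6, 0.6])
(array([ 515.35733508, -312.57726035,  116.17539955]), [1.2, 1.2])
[345.15428012 537.10328945  50.        ]
[768.79540063 182.457954    50.        ]
[ 779.72505442 -159.46668943   50.        ]
```

View pics/rack.png

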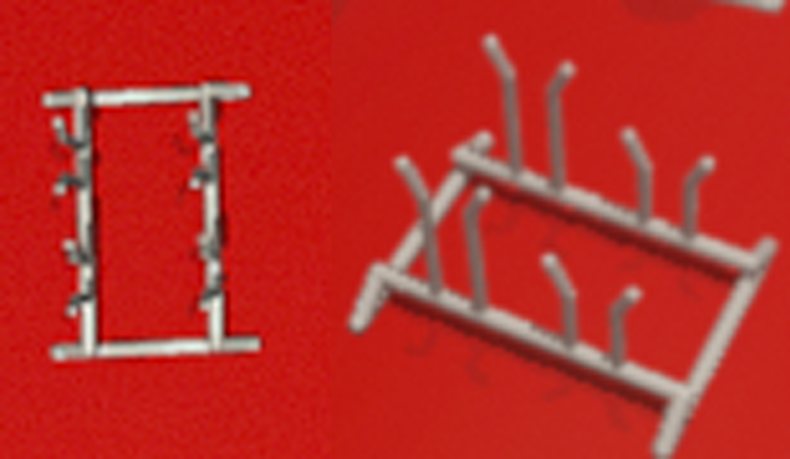

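The zoomed crop shows the tall tines at the +x end of the rack and the short tines at the -x end, with a small yaw. I'll triangulate the tine-tip pairs to get the bay points.

```bash
python3 - <<'E'
from h import *
t,s=load("top0"),load("side0")
T=lambda u,v:(u/5.1+185,v/5.1+165)
S=lambda u,v:((u-331.5)/5.1+200,v/5.1+205)
top={'TL':[(57,122),(60,188)],'SL':[(68,245),(72,310)],'TR':[(193,118),(195,183)],'SR':[(205,240),(207,303)]}
side={'TL':[(402,162),(482,193)],'TR':[(490,42),(568,68)],'SL':[(549,259),(632,293)],'SR':[(628,133),(708,162)]}
P={}
for k in top:
    q=[tri([(t,T(*a)),(s,S(*b))]) for a,b in zip(top[k],side[k])]
    P[k]=(q[0][0]+q[1][0])/2;print(k,[x[0].round(1) for x in q],[x[1] for x in q],P[k].round(1))
tb=(P['TL']+P['TR'])/2;sb=(P['SL']+P['SR'])/2
print(tb,sb,'yaw',np.degrees(np.arctan2(*(tb-sb)[[1,0]])))
y=P['TL']-P['TR']+P['SL']-P['SR'];print('yaw2',np.degrees(np.arctan2(-y[0],y[1])))
for z in(15,20):
  c=[plane(t,T(*p),z)[:2] for p in((82,97),(207,93),(90,350),(216,346))];print(np.mean(c,0).round(1),[x.round(1) for x in c])
  c=[plane(s,S(*p),z)[:2] for p in((380,272),(465,155),(682,395),(755,265))];print(np.mean(c,0).round(1),[x.round(1) for x in c])
# board yaw: ellipse major axis ends on horizontal plane at centre height
for (p,z,(w,h),a) in(((297.91,185.13),101,(21,44.44),83.207),((391.3,197.83),116,(25,55.4),97.088)):
    d=np.array([np.cos(np.radians(a+90)),np.sin(np.radians(a+90))])*h/2
    A,B=plane(t,np.array(p)+d,z),plane(t,np.array(p)-d,z)
    v=A-B; v=v*np.sign(v[1]); print('board',np.linalg.norm(v),'yaw',np.degrees(np.arctan2(-v[0],v[1])))
# stand foot/sheet white corners
for n,c,r in(("t",t,[(165,225,270,330),(165,230,355,425)]),):
  for a,b,e,f in r:
    hsv=cv2.cvtColor(c["color"],cv2.COLOR_BGR2HSV);m=np.zeros(hsv.shape[:2],np.uint8);m[a:b,e:f]=cv2.inRange(hsv,(0,0,90),(180,60,255))[a:b,e:f]
    q=max(cv2.findContours(m,0,1)[0],key=cv2.contourArea);R=cv2.minAreaRect(q);print(R,cv2.boundingRect(q))
E
```

```text
TL [array([536.9, 347.7, 126.1]), array([492.9, 344.6, 124.4])] [[0.9, 0.9], [0.5, 0.5]] [514.9 346.1 125.2]
SL [array([456.7, 343.5,  93. ]), array([412.6, 340. ,  89.5])] [[0.9, 0.9], [0.4, 0.4]] [434.6 341.8  91.2]
TR [array([541.1, 257.7, 126.3]), array([496.8, 254.8, 126.1])] [[1.5, 1.5], [0.0, 0.0]] [519.  256.2 126.2]
SR [array([461.9, 251.5,  90.2]), array([418. , 248.8,  88.6])] [[1.5, 1.5], [0.2, 0.2]] [440.  250.2  89.4]
[516.93567751 301.18752762 125.72377204] [437.30492413 295.97442579  90.31840598] yaw 3.7455770407017224
yaw2 2.9499239172310205
[476.1 298.6] [array([564. , 348.4]), array([567.9, 258.9]), array([384.3, 338.2]), array([388.4, 248.9])]
[477.9 296.3] [array([566.4, 346.8]), array([569.9, 255. ]), array([386.3, 337.2]), array([388.8, 246.1])]
[475.9 298. ] [array([563.5, 347.6]), array([567.4, 258.4]), array([384.3, 337.5]), array([388.4, 248.5])]
[475.9 299.4] [array([563.9, 349.5]), array([567.3, 258.4]), array([384.9, 340.1]), array([387.4, 249.6])]
board 152.28100735559556 yaw 7.468137892230261
board 188.31279727798247 yaw -6.461220308901078
((297.94598388671875, 200.1756591796875), (18.41268539428711, 36.00337219238281), 80.53767395019531) (279, 193, 39, 20)
((382.5, 211.0), (16.0, 35.0), 90.0) (365, 203, 36, 17)
```

```bash
python3 - <<'E'
from h import *
t=load("top0")
a=cv2.resize(t["color"][165:230,265:430],None,fx=4.8,fy=4.8,interpolation=cv2.INTER_CUBIC)
cv2.imwrite("pics/boards.png",a)
E
```

```text
(no output)
```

View pics/boards.png

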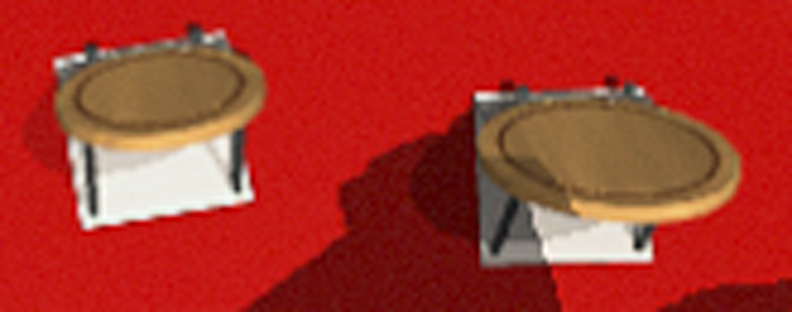

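The boards crop shows the small stand's foot corners at (55,62), (222,35), (85,228) and (250,200), and the large stand's at (475,95), (640,90), (483,265) and (652,260). I'll derive stand yaw from these, and use it to predict the board centres.

```bash
python3 - <<'E'
from h import *
t,s=load("top0"),load("side0")
B=lambda u,v:(u/4.8+265,v/4.8+165)
F={'small':[(55,62),(222,35),(85,228),(250,200)],'large':[(475,95),(643,89),(483,265),(652,260)]}
ctr={'small':np.array([555.9,2.6,100.7]),'large':np.array([515.4,-312.6,116.2])}
for k,r in(('small',75),('large',90)):
    p=[plane(t,B(*q),3)[:2] for q in F[k]]
    c=np.mean(p,0);x=p[0]+p[1]-p[2]-p[3];y=p[0]+p[2]-p[1]-p[3]
    yx,yy=np.degrees(np.arctan2(x[1],x[0])),np.degrees(np.arctan2(-y[0],y[1]))
    w=np.radians((yx+yy)/2);print(k,c.round(1),yx,yy,np.linalg.norm(x)/2,np.linalg.norm(y)/2)
    up=np.sqrt((r+5)**2-40**2)
    ex=np.array([np.cos(w),np.sin(w)])
    print('rel centre measured',ctr[k][:2]-c,'local',(ctr[k][:2]-c)@ex,(ctr[k][:2]-c)@np.array([-ex[1],ex[0]]))
    # peg at x=85 from origin=45 from foot centre
    print('model local x',45-up*.5,'z',40+up*.866,' +normal offset up to',(.866*6,.5*6))
    for dn in(0,6):
        X=np.r_[c+ex*(45-up*.5+dn*.866),40+up*.866+dn*.5]
        print(X.round(1),proj(t,X),proj(s,X))
        top=X+r*np.r_[-.5*ex,.866];print('rim top mid',top.round(1))
E
```

```text
small [538.8  -1.3] 10.172111471021676 10.078445089148543 128.12916610785413 128.1699833745873
rel centre measured [17.06529042  3.94482993] local 17.493015995579636 0.8832958563527633
model local x 10.35898384862245 z 99.9982399741859  +normal offset up to (5.196, 3.0)
[5.49e+02 5.00e-01 1.00e+02] [[298.44778024 186.99344084]] [[272.23163669 166.75029183]]
rim top mid [512.1  -6.1 164.9]
[554.1   1.4 103. ] [[298.25440931 185.41854016]] [[270.69950511 165.71365608]]
rim top mid [517.2  -5.2 167.9]
large [ 507.2 -313.8] 2.094379937744959 2.4681500427956977 129.8878145179349 129.0824041297371
rel centre measured [8.16839435 1.22148897] local 8.210542050856958 0.8953774213937455
model local x 1.9157801509647854 z 114.62186877852899  +normal offset up to (5.196, 3.0)
[ 509.1 -313.7  114.6] [[391.40907314 199.35269319]] [[319.87765344 120.13488949]]
rim top mid [ 464.2 -315.5  192.6]
[ 514.3 -313.5  117.6] [[391.58684617 197.76181589]] [[318.63864559 119.12006768]]
rim top mid [ 469.4 -315.3  195.6]
```

```bash
cat > g.py <<'E'
import sys,numpy as np
from bench import ctrl
from scipy.spatial.transform import Rotation as Ro
s=ctrl.sense();q=s['orientation'];R=Ro.from_quat([q[1],q[2],q[3],q[0]]).as_matrix()
x,y,z,w=map(float,sys.argv[1:5])
ya=np.degrees(np.arctan2(R[1,1],R[0,1]))
print('t',s['clock'],'pos',s['position'].round(1),'yaw_y',ya.round(2),'tool delta',(R.T@(np.array([x,y,z])-s['position'])).round(1),'turn',round(np.radians(ya-w),4),'op',s['opening'],'gf',s['grasp_force'],'F',np.round(s['force'],1),'j',np.round(s['joint_pos'],2))
E
python3 g.py 528.4 -2.8 250 10.1
```

```text
t 0.1 pos [ 262.6 -566.8  192.3] yaw_y -65.15 tool delta [ 478.3 -400.1  -57.2] turn -1.3133 op 91.19966298446252 gf 0.0 F [ 0.5 -0.3 -0.4] j [-1.23  0.49  1.35 -0.    1.3  -0.1 ]
```

Request:
shift_gripper:
  increments: {"segments":[[0, 0, -40, 0], [0, 0, -80, 0], [0, 0, -110, 0], [35, -29, -110, -0.1], [70, -58, -110, -0.2], [105, -88, -110, -0.3], [140, -117, -110, -0.4], [175, -146, -110, -0.5], [210, -175, -110, -0.6], [240, -200, -110, -0.65]]}
  aperture: 91

```text
clock: 0.93
position: [387.7, -301.5, 302.7]
orientation: [-0.0, 0.855, 0.518, -0.0]
force: [1.8, -0.7, 0.2]
opening: 90.9
grasp_force: 0.0
```

```bash
python3 g.py 528.4 -2.8 250 10.1
```

```text
t 0.9333 pos [ 387.7 -301.5  302.7] yaw_y -27.58 tool delta [329.9 -13.6  52.7] turn -0.6576 op 90.91458519910884 gf 0.0 F [ 1.8 -0.7  0.2] j [-0.78  0.2   1.49  0.    1.45 -0.3 ]
```

Request:
shift_gripper:
  increments: {"segments":[[38, -2, 0, -0.1], [76, -3, 0, -0.2], [114, -5, 0, -0.3], [152, -6, 0, -0.4], [190, -8, 0, -0.5], [228, -9, 0, -0.6], [266, -11, 10, -0.65], [304, -12, 30, -0.65], [326, -13, 50, -0.65], [326, -13, 50, -0.65]]}

```text
clock: 1.77
position: [528.0, -5.4, 249.0]
orientation: [-0.002, 0.646, 0.763, -0.001]
force: [-0.9, -0.1, -0.8]
opening: 91.0
grasp_force: 0.0
```

```bash
python3 g.py 528.4 -2.8 250 10.1 && python3 - <<'E'
from bench import ctrl
import cv2
for i in range(3): c=ctrl.read_camera("wrist")
cv2.imwrite("pics/w1.png",c["color"]);import numpy as np;np.save("pics/w1.npy",c,allow_pickle=True)
E
python3 g.py 528.4 -2.8 250 10.1
```

```text
t 1.7667 pos [528.   -5.4 249. ] yaw_y 9.53 tool delta [ 2.5  0.8 -0.9] turn -0.0099 op 90.9665432813625 gf 0.0 F [-0.9 -0.1 -0.8] j [-0.12  0.31  1.5   0.    1.34 -0.29]
t 1.9167 pos [528.4  -9.5 252.9] yaw_y 9.37 tool delta [6.7 1.1 2.9] turn -0.0127 op 90.6374683750279 gf 0.0 F [ 0.  -0.1  0.7] j [-0.13  0.3   1.49 -0.    1.35 -0.29]
```

View pics/w1.png

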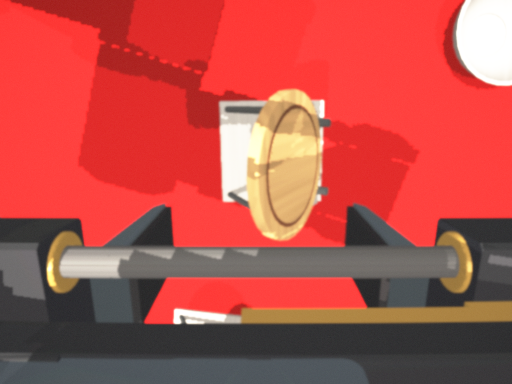

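The wrist view shows a board at (285,165) with its stand, the fingers at columns ~165 and ~350, and the mug at the upper right. I'll check this against projected predictions.

```bash
python3 - <<'E'
from h import *
c=load("w1")
R=np.array(c["R"]);print(-R.T@np.array(c["t"]),R[2],c["cx"],c["cy"],c["vfov"])
for n,X in dict(small=(555,2,102),small_top=(517.6,-4.7,167),large=(514.8,-313,117),tcp=(528.4,-9.5,253),mug=(780,-160,50)).items():print(n,proj(c,X))
hsv=cv2.cvtColor(c["color"],cv2.COLOR_BGR2HSV)
m=cv2.inRange(hsv,(8,70,60),(25,255,255));m[:85]=0;m[245:]=0;m[:,:235]=0;m[:,335:]=0
q=max(cv2.findContours(m,0,1)[0],key=cv2.contourArea);print(cv2.fitEllipse(q),cv2.boundingRect(q))
E
```

```text
[516.19794628  56.74718019 444.44952157] [ 0.03750624 -0.24016239 -0.97000789] 258.9838107137516 188.27517374519985 58.53816663857986
small [[288.74279996 163.91639373]]
small_top [[249.31633085 178.11689615]]
large [[208.12598127 416.14828015]]
tcp [[261.77722925 220.13507247]]
mug [[431.06268218 305.36630545]]
((285.0086669921875, 165.619140625), (70.38404846191406, 157.28964233398438), 6.6913676261901855) (247, 89, 75, 152)
```

Request:
shift_gripper:
  increments: {"segments":[[6, 0, 20, -0.013], [6, 0, 50, -0.013], [6, 0, 80, -0.013], [6, 0, 105, -0.013], [6, 0, 121, -0.013], [6, 0, 121, -0.013], [6, 0, 121, -0.013], [6, 0, 121, -0.013]]}

```text
clock: 2.58
position: [528.5, -4.2, 133.4]
orientation: [0.001, 0.643, 0.766, 0.001]
force: [0.3, 0.4, 0.2]
opening: 91.0
grasp_force: 0.0
```

```bash
python3 g.py 527 -3 131 10.1
```

```text
t 2.5833 pos [528.5  -4.2 133.4] yaw_y 10.03 tool delta [ 1.5 -1.3  2.4] turn -0.0012 op 90.98959252443132 gf 0.0 F [0.3 0.4 0.2] j [-0.12  0.43  1.66 -0.    1.05 -0.3 ]
```

Request:
shift_gripper:
  increments: {"segments":[[0, 0, 0, 0], [0, 0, 0, 0], [0, 0, 0, 0], [0, 0, 0, 0], [0, 0, 0, 0], [0, 0, 0, 0]]}
  aperture: 15
  grip_force: 10

```text
clock: 3.08
position: [527.6, -3.3, 131.9]
orientation: [0.0, 0.642, 0.767, 0.0]
force: [1.2, -0.8, -0.0]
opening: 53.5
grasp_force: 0.0
```

```bash
python3 g.py 527 -3 131 10.1
```

```text
t 3.0833 pos [527.6  -3.3 131.9] yaw_y 10.09 tool delta [ 0.4 -0.6  0.9] turn -0.0002 op 53.52659125146532 gf 0.0 F [ 1.2 -0.8 -0. ] j [-0.12  0.43  1.66 -0.    1.05 -0.3 ]
```

Request:
shift_gripper:
  increments: {"segments":[[0, 0, 0, 0], [0, 0, 0, 0], [0, 0, 0, 0], [0, 0, 0, 0], [0, 0, 0, 0]]}

```text
clock: 3.5
position: [527.5, -3.4, 131.8]
orientation: [-0.0, 0.642, 0.767, -0.0]
force: [-0.2, 0.0, 0.8]
opening: 20.5
grasp_force: 3.8
```

```bash
python3 g.py 527 -3 131 10.1
```

```text
t 3.5 pos [527.5  -3.4 131.8] yaw_y 10.09 tool delta [ 0.5 -0.5  0.8] turn -0.0003 op 20.505222370704775 gf 3.822753857821226 F [-0.2  0.   0.8] j [-0.12  0.43  1.66  0.    1.05 -0.3 ]
```

Request:
shift_gripper:
  increments: {"segments":[[0, 5, -6, 0], [0, 12, -12, 0], [0, 20, -18, 0], [0, 28, -24, 0], [0, 36, -30, 0], [0, 42, -36, 0], [0, 42, -42, 0], [0, 42, -42, 0]]}
  aperture: 5
  grip_force: 20

```text
clock: 4.17
position: [569.8, 4.0, 175.1]
orientation: [0.001, 0.642, 0.767, 0.0]
force: [0.6, -0.7, -0.8]
opening: 12.3
grasp_force: 19.6
```

Request:
shift_gripper:
  increments: {"segments":[[0, 0, -20, 0], [0, 0, -40, 0], [0, 0, -70, 0], [0, 0, -100, 0], [0, 0, -100, 0], [0, 0, -100, 0]]}
  aperture: 5
  grip_force: 25

```text
clock: 4.67
position: [569.3, 3.8, 275.1]
orientation: [0.001, 0.642, 0.766, 0.001]
force: [0.1, 1.2, -2.4]
opening: 11.3
grasp_force: 24.8
```

```bash
python3 g.py 437 296.4 250 3.2 && python3 - <<'E'
from bench import ctrl
import cv2,numpy as np
a=ctrl.read_camera("side")["color"];b=ctrl.read_camera("wrist")["color"]
cv2.imwrite("pics/sw2.png",cv2.resize(np.hstack([a,b]),(800,300)))
E
```

```text
t 4.6667 pos [569.3   3.8 275.1] yaw_y 10.08 tool delta [311.2 -79.1  24.7] turn 0.1201 op 11.331637350892185 gf 24.843638241291046 F [ 0.1  1.2 -2.4] j [-0.1   0.34  1.37 -0.    1.43 -0.27]
```

View pics/sw2.png

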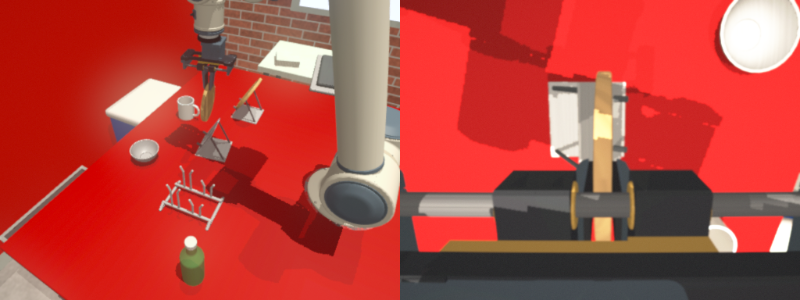

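The small board hangs upright, square in the fingers. I'll carry it over the short bay.

Request:
shift_gripper:
  increments: {"segments":[[30, -8, 0, 0.02], [66, -17, 0, 0.04], [104, -26, 0, 0.06], [144, -36, 0, 0.08], [184, -46, 0, 0.1], [224, -57, 0, 0.12], [262, -67, 0, 0.12], [292, -74, 0, 0.12], [311, -79, 0, 0.12], [311, -79, 0, 0.12]]}

```text
clock: 5.6
position: [434.1, 299.0, 272.3]
orientation: [-0.001, 0.686, 0.728, -0.001]
force: [0.3, -0.0, -1.3]
opening: 12.0
grasp_force: 24.9
```

Request:
shift_gripper:
  increments: {"segments":[[0, 0, 0, 0], [0, 0, 0, 0], [0, 0, 0, 0]]}

```text
clock: 5.85
position: [436.9, 295.4, 273.2]
orientation: [-0.0, 0.687, 0.726, -0.001]
force: [0.0, 0.5, -1.0]
opening: 11.8
grasp_force: 24.9
```

```bash
python3 g.py 437 296.4 275 3.2 && cat > meas.py <<'E'
# python3 meas.py R tag : board centre in hand from side view
import sys
from h import *
from bench import ctrl
from scipy.optimize import least_squares
from scipy.spatial.transform import Rotation as Ro
r=float(sys.argv[1]);tag=sys.argv[2]
c=ctrl.read_camera("side");np.save(f"pics/{tag}.npy",c,allow_pickle=True)
s=ctrl.sense();q=s['orientation'];R=Ro.from_quat([q[1],q[2],q[3],q[0]]).as_matrix();p=s['position']
hsv=cv2.cvtColor(c["color"],cv2.COLOR_BGR2HSV);m=cv2.inRange(hsv,(8,70,50),(25,255,255))
P=proj(c,p-[0,0,60])[0];roi=np.zeros_like(m);cv2.circle(roi,(int(P[0]),int(P[1])),80,255,-1);m&=roi
n,l,st,_=cv2.connectedComponentsWithStats(m);k=1+np.argmax(st[1:,4]);print(st[k])
q=max(cv2.findContours((l==k).astype(np.uint8),0,1)[0],key=cv2.contourArea).reshape(-1,2)
# face nearest camera sees; use mid-plane, keep lower half hull
o,_=ray(c,P);N=R[:,1]
W=[]
for a in cv2.convexHull(q.astype(np.int32)).reshape(-1,2):
    o,d=ray(c,a);X=o+d*((p-o)@N)/(d@N);W.append(((X-p)@R[:,0],X[2]))
W=np.array(W);print(W.round(0).tolist())
g=W[W[:,1]<p[2]-15]
f=least_squares(lambda v:np.hypot(g[:,0]-v[0],g[:,1]-v[1])-r,[0,p[2]-40],loss='soft_l1')
print('centre along tool x',f.x[0],'z',f.x[1],'rel tcp z',f.x[1]-p[2],'res',np.abs(f.fun).max(),len(g))
X=p+R[:,0]*f.x[0];X[2]=f.x[1];print(X)
x,y,w,h=st[k][:4]
cv2.imwrite(f"pics/{tag}.png",cv2.resize(c["color"][max(0,y-60):y+h+70,max(0,x-70):x+w+70],None,fx=2.5,fy=2.5))
E
python3 meas.py 75 m1
```

```text
t 5.85 pos [436.9 295.4 273.2] yaw_y 3.15 tool delta [ 1.   0.2 -1.8] turn -0.0009 op 11.803187388460959 gf 24.92180496454239 F [ 0.   0.5 -1. ] j [ 0.48  0.28  1.46 -0.    1.4   0.43]
[ 241  177   33   62 1188]
[[-64.0, 275.0], [-70.0, 267.0], [-83.0, 245.0], [-83.0, 227.0], [-78.0, 205.0], [-67.0, 176.0], [-61.0, 171.0], [-30.0, 152.0], [-18.0, 149.0], [5.0, 147.0], [32.0, 158.0], [62.0, 191.0], [75.0, 209.0], [79.0, 217.0], [82.0, 230.0], [85.0, 247.0], [84.0, 264.0], [78.0, 279.0], [72.0, 289.0], [67.0, 296.0], [57.0, 305.0], [48.0, 311.0], [19.0, 321.0], [5.0, 318.0], [-52.0, 284.0]]
centre along tool x -5.079961256295861 z 222.64264432183128 rel tcp z -50.78084651965892 res 18.676281287462317 14
[437.27755188 290.30100126 222.64264432]
```

View pics/m1.png

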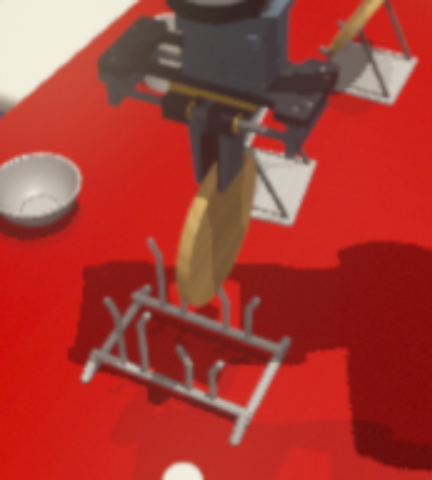

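The side crop shows the board hanging over the short bay. Allowing for thickness, its centre is about 40 mm below the TCP and laterally centred. I'll lower it in stages and watch the force.

Request:
shift_gripper:
  increments: {"segments":[[1, 0, 25, 0], [1, 0, 55, 0], [1, 0, 65, 0], [1, 0, 65, 0], [1, 0, 65, 0]]}

```text
clock: 6.32
position: [436.9, 296.9, 209.2]
orientation: [-0.0, 0.687, 0.726, -0.0]
force: [0.9, 0.1, -1.6]
opening: 11.7
grasp_force: 24.9
```

Request:
shift_gripper:
  increments: {"segments":[[0, 0, 8, 0], [0, 0, 16, 0], [0, 0, 24, 0], [0, 0, 32, 0], [0, 0, 40, 0], [0, 0, 48, 0], [0, 0, 56, 0], [0, 0, 64, 0], [0, 0, 68, 0], [0, 0, 68, 0]]}

```text
clock: 7.15
position: [436.2, 297.1, 139.8]
orientation: [-0.0, 0.687, 0.727, -0.001]
force: [-0.7, -0.0, -1.3]
opening: 11.7
grasp_force: 24.9
```

```bash
python3 g.py 437 296.4 126 3.2
```

```text
t 7.15 pos [436.2 297.1 139.8] yaw_y 3.21 tool delta [-0.7  0.8 13.8] turn 0.0001 op 11.725478050791937 gf 24.92189794778824 F [-0.7 -0.  -1.3] j [ 0.48  0.42  1.65 -0.    1.07  0.43]
```

Request:
shift_gripper:
  increments: {"segments":[[0, 0, 3, 0], [0, 0, 6, 0], [0, 0, 9, 0], [0, 0, 10, 0], [0, 0, 10, 0], [0, 0, 10, 0]]}

```text
clock: 7.65
position: [436.7, 297.3, 130.9]
orientation: [0.0, 0.687, 0.727, 0.0]
force: [-0.3, 1.2, -1.7]
opening: 11.6
grasp_force: 24.9
```

Request:
shift_gripper:
  increments: {"segments":[[0, 0, 1, 0], [0, 0, 2, 0], [0, 0, 3, 0], [0, 0, 3, 0], [0, 0, 3, 0]]}

```text
clock: 8.07
position: [436.8, 297.4, 127.9]
orientation: [0.0, 0.687, 0.727, 0.0]
force: [-0.4, -1.2, 1.2]
opening: 11.6
grasp_force: 24.9
```

```bash
python3 meas.py 75 m2
```

```text
[243 222  29  55 834]
[[-77.0, 107.0], [-79.0, 50.0], [-59.0, 19.0], [-53.0, 13.0], [-39.0, 7.0], [0.0, 0.0], [32.0, 8.0], [43.0, 20.0], [60.0, 38.0], [80.0, 74.0], [88.0, 102.0], [84.0, 141.0], [67.0, 159.0], [62.0, 164.0], [29.0, 179.0], [24.0, 181.0], [13.0, 180.0], [-57.0, 127.0]]
centre along tool x -6.809709835822365 z 73.89263140579638 rel tcp z -54.059499719710914 res 23.571008707442857 11
[437.17572722 290.54085828  73.89263141]
```

View pics/m2.png

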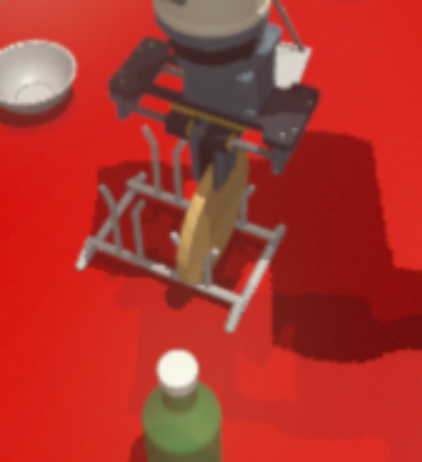

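The board is seated between the short tines and the force has changed sign, which means rail contact. I'll nudge down, then release with a limited opening.

Request:
shift_gripper:
  increments: {"segments":[[0, 0, 1, 0], [0, 0, 1, 0], [0, 0, 1, 0]]}
  grip_force: 10

```text
clock: 8.37
position: [437.3, 297.3, 127.4]
orientation: [0.0, 0.687, 0.727, 0.001]
force: [1.5, -3.9, 9.5]
opening: 11.8
grasp_force: 10.0
```

Request:
shift_gripper:
  increments: {"segments":[[0, 0, 0, 0], [0, 0, 0, 0], [0, 0, 0, 0], [0, 0, 0, 0]]}
  aperture: 36

```text
clock: 8.7
position: [436.6, 297.3, 126.7]
orientation: [-0.0, 0.687, 0.727, -0.0]
force: [0.5, -0.3, 0.0]
opening: 34.8
grasp_force: 0.0
```

Request:
shift_gripper:
  increments: {"segments":[[0, 0, -10, 0], [0, 0, -30, 0], [0, 0, -60, 0], [0, 0, -95, 0], [0, 0, -130, 0], [0, 0, -165, 0], [0, 0, -175, 0], [0, 0, -175, 0]]}

```text
clock: 9.37
position: [437.8, 298.0, 305.6]
orientation: [0.001, 0.687, 0.727, 0.003]
force: [0.1, 0.3, -0.2]
opening: 35.9
grasp_force: 0.0
```

```bash
python3 g.py 481 -314.8 310 2.3
```

```text
t 9.3667 pos [437.8 298.  305.6] yaw_y 3.21 tool delta [-614.3    8.8   -5.9] turn 0.0159 op 35.93011493532893 gf 0.0 F [ 0.1  0.3 -0.2] j [0.48 0.26 1.41 0.   1.47 0.43]
```

Request:
shift_gripper:
  increments: {"segments":[[-30, 0, 0, 0], [-68, 1, 0, 0], [-106, 2, 0, 0], [-144, 2, 0, 0], [-182, 3, 0, 0], [-220, 3, 0, 0], [-258, 4, 0, 0], [-296, 4, 0, 0], [-330, 5, 0, 0], [-350, 5, 0, 0]]}
  aperture: 91

```text
clock: 10.2
position: [460.6, -54.8, 300.9]
orientation: [-0.0, 0.688, 0.726, -0.001]
force: [-0.1, -0.4, -0.9]
opening: 91.3
grasp_force: 0.0
```

Request:
shift_gripper:
  increments: {"segments":[[-35, 0, 0, 0], [-72, 1, 0, 0], [-109, 1, 0, 0], [-146, 2, 0, 0], [-183, 2, 0, 0], [-215, 3, 10, 0.016], [-240, 3, 30, 0.016], [-258, 3, 45, 0.016], [-264, 4, 50, 0.016], [-264, 4, 50, 0.016]]}

```text
clock: 11.03
position: [479.0, -315.5, 249.5]
orientation: [-0.002, 0.693, 0.721, -0.0]
force: [-0.2, -0.6, -0.2]
opening: 91.0
grasp_force: 0.0
```

Request:
shift_gripper:
  increments: {"segments":[[0, 0, 0, 0], [0, 0, 0, 0], [0, 0, 0, 0]]}

```text
clock: 11.28
position: [480.4, -314.3, 252.8]
orientation: [0.001, 0.692, 0.721, 0.0]
force: [-0.0, 0.0, 0.8]
opening: 91.0
grasp_force: 0.0
```

```bash
python3 g.py 480.5 -314.8 157 2.3 && python3 - <<'E'
from bench import ctrl
from h import *
c=ctrl.read_camera("wrist");np.save("pics/w3.npy",c,allow_pickle=True)
hsv=cv2.cvtColor(c["color"],cv2.COLOR_BGR2HSV)
m=cv2.inRange(hsv,(8,70,60),(25,255,255))
q=[x for x in cv2.findContours(m,0,1)[0] if cv2.contourArea(x)>1500]
for x in q:print(cv2.fitEllipse(x),cv2.boundingRect(x))
print(proj(c,(514.8,-313,117)),proj(c,(470,-315.2,195)))
a=ctrl.read_camera("side")["color"];b=c["color"]
cv2.imwrite("pics/sw3.png",cv2.resize(np.hstack([a,b]),(800,300)))
E
```

```text
t 11.2833 pos [ 480.4 -314.3  252.8] yaw_y 2.35 tool delta [-0.4 -0.  95.8] turn 0.0009 op 90.97806981673726 gf 0.0 F [-0.   0.   0.8] j [-0.68  0.37  1.39  0.    1.38 -0.72]
((471.72186279296875, 312.3191833496094), (19.199386596679688, 541.8675537109375), 88.71558380126953) (241, 300, 271, 25)
((288.6440124511719, 168.42605590820312), (86.07148742675781, 182.89720153808594), 8.010577201843262) (242, 76, 91, 172)
[[295.43307818 172.38039495]] [[246.82690432 193.42342863]]
```

View pics/sw3.png

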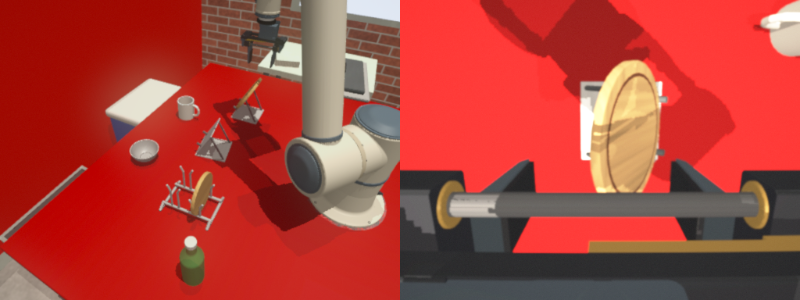

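The small board stands in the rack, and the gripper is over the large board with the rim between the open fingers.

Request:
shift_gripper:
  increments: {"segments":[[0, -2, 20, 0], [0, -2, 45, 0], [0, -2, 70, 0], [0, -2, 88, 0], [0, -2, 94, 0], [0, -2, 94, 0]]}

```text
clock: 11.88
position: [477.6, -314.5, 157.0]
orientation: [-0.001, 0.693, 0.721, -0.0]
force: [1.1, -0.5, 0.6]
opening: 90.9
grasp_force: 0.0
```

Request:
shift_gripper:
  increments: {"segments":[[0, 0, 0, 0], [0, 0, 0, 0], [0, 0, 0, 0], [0, 0, 0, 0], [0, 0, 0, 0], [0, 0, 0, 0], [0, 0, 0, 0], [0, 0, 0, 0]]}
  aperture: 15
  grip_force: 10

```text
clock: 12.55
position: [478.0, -315.3, 157.9]
orientation: [0.0, 0.693, 0.721, 0.0]
force: [-0.5, 0.4, -0.4]
opening: 40.5
grasp_force: 0.0
```

Request:
shift_gripper:
  increments: {"segments":[[0, 0, 0, 0], [0, 0, 0, 0], [0, 0, 0, 0]]}

```text
clock: 12.8
position: [478.0, -315.3, 157.8]
orientation: [-0.0, 0.693, 0.721, -0.0]
force: [1.2, -0.2, 1.3]
opening: 21.2
grasp_force: 9.1
```

```bash
python3 g.py 478 -314.8 157 2.3
```

```text
t 12.8 pos [ 478.  -315.3  157.8] yaw_y 2.29 tool delta [0.5 0.  0.8] turn -0.0001 op 21.228435363228158 gf 9.092433638870716 F [ 1.2 -0.2  1.3] j [-0.69  0.46  1.52  0.    1.16 -0.73]
```

Request:
shift_gripper:
  increments: {"segments":[[0, 5, -6, 0], [0, 12, -12, 0], [0, 20, -18, 0], [0, 28, -24, 0], [0, 36, -30, 0], [0, 44, -36, 0], [0, 50, -42, 0], [0, 50, -42, 0]]}
  aperture: 5
  grip_force: 20

```text
clock: 13.47
position: [529.7, -313.5, 201.1]
orientation: [0.001, 0.693, 0.721, 0.0]
force: [0.5, 0.6, -0.6]
opening: 13.3
grasp_force: 19.3
```

Request:
shift_gripper:
  increments: {"segments":[[0, 0, -20, 0], [0, 0, -40, 0], [0, 0, -70, 0], [0, 0, -100, 0], [0, 0, -125, 0], [0, 0, -125, 0], [0, 0, -125, 0]]}
  aperture: 5
  grip_force: 30

```text
clock: 14.05
position: [528.1, -313.6, 325.7]
orientation: [0.001, 0.693, 0.721, 0.0]
force: [-0.7, -0.2, -2.7]
opening: 11.8
grasp_force: 29.8
```

```bash
python3 meas.py 90 m3; python3 g.py 516.5 301 325 3.2
```

```text
[ 259   12  126   94 3780]
[[363.0, 583.0], [-1433.0, -28.0], [-1521.0, -76.0], [-1609.0, -156.0], [-360.0, 45.0], [23.0, 185.0], [59.0, 203.0], [464.0, 458.0], [469.0, 483.0], [467.0, 561.0], [462.0, 579.0], [439.0, 582.0], [415.0, 584.0], [368.0, 584.0]]
centre along tool x -827.7349491297504 z 20.892902252103447 rel tcp z -303.3520043243115 res 815.4725662306862 6
[  560.49832358 -1140.28733198    20.89290225]
t 14.1 pos [ 527.6 -313.2  324.2] yaw_y 2.28 tool delta [ 6.142e+02  1.340e+01 -6.000e-01] turn -0.016 op 11.833195627098828 gf 29.780742824077606 F [ 0.2  0.2 -2.5] j [-0.63  0.39  1.17 -0.    1.59 -0.67]
```

The grip is good; the side-view fit failed only because the brick wall contaminated the mask. I'll carry the board to the tall bay and measure there.

Request:
shift_gripper:
  increments: {"segments":[[25, 1, 0, 0], [60, 1, 0, 0], [96, 2, 0, 0], [132, 3, 0, 0], [168, 4, 0, 0], [204, 4, 0, 0], [240, 5, 0, 0], [276, 6, 0, 0], [312, 7, 0, 0], [348, 8, 0, 0]]}

```text
clock: 14.93
position: [520.8, 36.4, 323.2]
orientation: [-0.001, 0.693, 0.721, -0.001]
force: [0.6, -0.2, -2.5]
opening: 11.5
grasp_force: 29.9
```

Request:
shift_gripper:
  increments: {"segments":[[36, 1, 0, -0.004], [72, 2, 0, -0.008], [108, 3, 0, -0.012], [144, 3, 0, -0.016], [180, 4, 0, -0.016], [212, 4, 0, -0.016], [240, 5, 0, -0.016], [260, 5, 0, -0.016], [266, 5, 0, -0.016], [266, 5, 0, -0.016]]}

```text
clock: 15.77
position: [515.5, 301.7, 323.0]
orientation: [-0.001, 0.686, 0.727, -0.001]
force: [-0.0, -0.1, -2.1]
opening: 11.7
grasp_force: 29.9
```

Request:
shift_gripper:
  increments: {"segments":[[0, 0, 0, 0], [0, 0, 0, 0], [0, 0, 0, 0], [0, 0, 0, 0]]}

```text
clock: 16.1
position: [516.6, 299.8, 324.8]
orientation: [0.0, 0.687, 0.726, -0.0]
force: [-0.6, -0.3, -2.2]
opening: 11.9
grasp_force: 29.9
```

```bash
python3 g.py 516.5 301 325 3.2; python3 meas.py 90 m4
```

```text
t 16.1 pos [516.6 299.8 324.8] yaw_y 3.14 tool delta [ 1.2 -0.  -0.2] turn -0.001 op 11.860525179264222 gf 29.89284574985504 F [-0.6 -0.3 -2.2] j [ 0.43  0.36  1.21 -0.    1.57  0.37]
[ 203  138   44   86 2269]
[[9.0, 407.0], [-57.0, 339.0], [-70.0, 325.0], [-84.0, 307.0], [-88.0, 298.0], [-92.0, 286.0], [-96.0, 258.0], [-95.0, 252.0], [-88.0, 231.0], [-75.0, 208.0], [-63.0, 197.0], [-39.0, 185.0], [-6.0, 173.0], [28.0, 181.0], [42.0, 187.0], [54.0, 197.0], [73.0, 216.0], [87.0, 236.0], [95.0, 254.0], [97.0, 263.0], [99.0, 273.0], [97.0, 299.0], [95.0, 311.0], [82.0, 334.0], [24.0, 410.0], [16.0, 412.0]]
centre along tool x -3.2766013602970068 z 265.07262101903353 rel tcp z -59.818637309783526 res 16.056598985932254 19
[516.76297656 296.67171889 265.07262102]
```

View pics/m4.png

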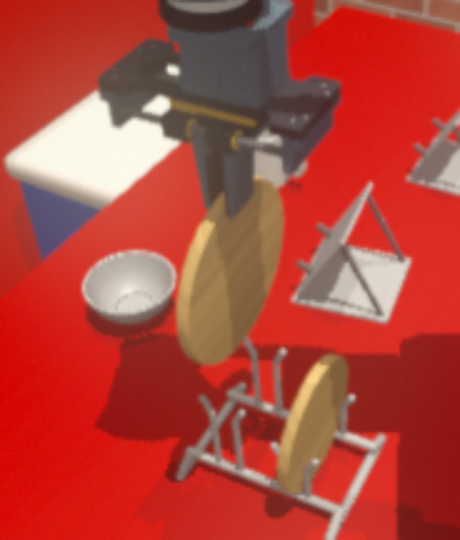

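The side crop shows the large board upright above the tall bay, laterally centred within 2 mm, with the small board standing in its bay. I'll lower it.

Request:
shift_gripper:
  increments: {"segments":[[0, 0, 25, 0], [0, 0, 50, 0], [0, 0, 60, 0], [0, 0, 70, 0], [0, 0, 80, 0], [0, 0, 80, 0]]}

```text
clock: 16.65
position: [516.0, 300.4, 243.5]
orientation: [-0.0, 0.687, 0.727, -0.001]
force: [-0.4, 0.3, -2.2]
opening: 11.6
grasp_force: 29.9
```

Request:
shift_gripper:
  increments: {"segments":[[0, 0, 8, 0], [0, 0, 16, 0], [0, 0, 24, 0], [0, 0, 32, 0], [0, 0, 40, 0], [0, 0, 48, 0], [0, 0, 56, 0], [0, 0, 64, 0], [0, 0, 72, 0], [0, 0, 78, 0]]}

```text
clock: 17.48
position: [516.2, 300.6, 165.7]
orientation: [-0.0, 0.687, 0.727, -0.0]
force: [-1.0, -1.0, -1.9]
opening: 11.6
grasp_force: 29.9
```

Request:
shift_gripper:
  increments: {"segments":[[0, 0, 1, 0], [0, 0, 3, 0], [0, 0, 4, 0], [0, 0, 4, 0], [0, 0, 4, 0]]}

```text
clock: 17.9
position: [516.6, 300.8, 163.1]
orientation: [0.0, 0.687, 0.727, 0.0]
force: [0.3, -0.3, -2.3]
opening: 11.4
grasp_force: 29.9
```

Request:
shift_gripper:
  increments: {"segments":[[0, 0, 1, 0], [0, 0, 3, 0], [0, 0, 4, 0], [0, 0, 4, 0], [0, 0, 4, 0]]}

```text
clock: 18.32
position: [517.1, 300.8, 159.6]
orientation: [0.0, 0.687, 0.727, 0.001]
force: [-0.7, -2.5, 7.4]
opening: 11.7
grasp_force: 29.9
```

Request:
shift_gripper:
  increments: {"segments":[[0, 0, 1, 0], [0, 0, 2, 0], [0, 0, 2, 0], [0, 0, 2, 0]]}

```text
clock: 18.65
position: [518.4, 300.8, 159.2]
orientation: [0.001, 0.687, 0.727, 0.002]
force: [-0.8, -6.7, 25.3]
opening: 11.8
grasp_force: 30.0
```

Request:
shift_gripper:
  increments: {"segments":[[0, 0, 1, 0], [0, 0, 1.5, 0], [0, 0, 1.5, 0], [0, 0, 1.5, 0]]}

```text
clock: 18.98
position: [519.3, 300.8, 158.9]
orientation: [0.002, 0.687, 0.727, 0.003]
force: [-1.0, -11.0, 38.9]
opening: 11.6
grasp_force: 30.1
```

Contact came at TCP z of about 160. I'll relieve the pressure and check the fit before release.

Request:
shift_gripper:
  increments: {"segments":[[0, 0, -1.5, 0], [0, 0, -3, 0], [0, 0, -3, 0], [0, 0, -3, 0]]}
  grip_force: 10

```text
clock: 19.32
position: [517.2, 300.8, 159.0]
orientation: [0.001, 0.687, 0.727, 0.001]
force: [0.7, -2.7, 10.5]
opening: 12.2
grasp_force: 10.0
```

```bash
python3 meas.py 90 m5
```

```text
[ 211  201   37   66 1423]
[[-56.0, 171.0], [-77.0, 148.0], [-88.0, 135.0], [-93.0, 118.0], [-89.0, 53.0], [-81.0, 42.0], [-60.0, 16.0], [-47.0, 8.0], [-15.0, 3.0], [9.0, 4.0], [46.0, 19.0], [56.0, 27.0], [74.0, 49.0], [85.0, 69.0], [98.0, 103.0], [99.0, 124.0], [93.0, 152.0], [85.0, 169.0], [74.0, 182.0], [63.0, 192.0], [52.0, 199.0], [22.0, 208.0], [12.0, 209.0], [-46.0, 180.0]]
centre along tool x -6.213205748103296 z 91.68325828951406 rel tcp z -67.3641155575702 res 19.907470306422766 14
[517.50947021 294.57584838  91.68325829]
```

View pics/m5.png

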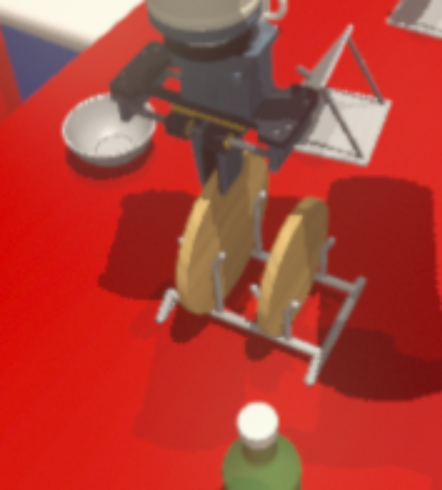

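The board sits between the tall tines with its centre at about z 105, so it is resting on the rails. I'll release and retreat.

Request:
shift_gripper:
  increments: {"segments":[[0, 0, 0, 0], [0, 0, 0, 0], [0, 0, 0, 0], [0, 0, 0, 0], [0, 0, 0, 0]]}
  aperture: 36

```text
clock: 19.78
position: [516.3, 300.7, 158.1]
orientation: [-0.0, 0.687, 0.727, -0.0]
force: [0.5, -0.6, 0.8]
opening: 35.9
grasp_force: 0.0
```

Request:
shift_gripper:
  increments: {"segments":[[0, 0, -10, 0], [0, 0, -30, 0], [0, 0, -60, 0], [0, 0, -95, 0], [0, 0, -130, 0], [0, 0, -150, 0], [0, 0, -150, 0], [0, 0, -150, 0]]}

```text
clock: 20.45
position: [516.8, 301.0, 309.9]
orientation: [0.001, 0.687, 0.727, 0.001]
force: [-0.5, -0.7, -1.0]
opening: 35.9
grasp_force: 0.0
```

```bash
python3 - <<'E'
from bench import ctrl
from h import *
t=ctrl.read_camera("top");s=ctrl.read_camera("side");s=ctrl.read_camera("side")
hsv=cv2.cvtColor(s["color"],cv2.COLOR_BGR2HSV);m=cv2.inRange(hsv,(8,70,50),(25,255,255))
n,l,st,ce=cv2.connectedComponentsWithStats(m[190:300,190:300].copy())
for r,c in zip(st[1:],ce[1:]):
    if r[4]>200:print(r,c+190)
print(proj(s,[(516.7,300.8,104),(437,296.4,86)]))
cv2.imwrite("pics/end.png",s["color"][120:340,130:380].repeat(2,0).repeat(2,1))
E
```

```text
[  21   10   38   67 1517] [228.84047462 232.59525379]
[ 53  29  29  57 960] [257.26458333 246.478125  ]
[[231.38487561 232.81168378]
 [258.87173653 247.30198042]]
```

View pics/end.png

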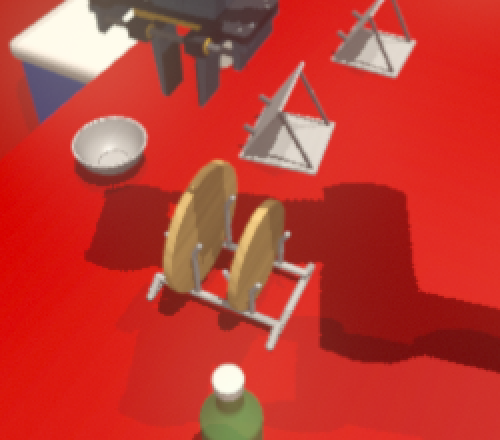

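Both boards stand upright in their bays, and their image centres are within about 3 px of the prediction. The gripper is clear, so I'm handing in.

Request:
shift_gripper:
  increments: {"segments":[[0, 0, 0, 0], [0, 0, 0, 0], [0, 0, 0, 0], [0, 0, 0, 0], [0, 0, 0, 0], [0, 0, 0, 0]]}

```text
clock: 21.1
position: [516.4, 300.7, 308.2]
orientation: [-0.0, 0.687, 0.727, -0.0]
force: [-0.2, -0.5, -0.5]
opening: 36.0
grasp_force: 0.0
```

```bash
python3 -c "
from bench import ctrl
print(ctrl.finish_job())"
```

```text
the job is handed in; nothing more can be done
None
```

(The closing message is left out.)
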